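Hang the clip hanger at the ring and hold its clip open for a wet glove

TASK

Take the clip hanger off the wooden peg, hook it onto the drying rail a hand's width to the left of the black rubber ring (left as the robot sees it), slide it along the rail until it rests against the ring, and let go so that it hangs free. Then squeeze the hanger's clip on the robot's side fully open and keep it squeezed, with the hanger still hanging in its place by the ring, so that a wet glove can be slipped in: finish while holding the clip open. Leave everything else on the bench as it is, and do not drop the hanger.

Things in the scene. Friction and masses are not known exactly. Their poses are not given: they have to be found in the camera images.
- hanger: Grey plastic clip hanger with steel wire hook, about 125 g, at the start on the wooden peg. Origin: middle of its bar; x along the bar (-x end towards the robot's side), z up. Bar 286 mm long, 10 mm thick (y), 16 mm high (z -8 to +8 mm), bare from 30 to 110 mm either side of the middle. At x = -135 and +135 mm a spring clip 34 mm wide: ears up to z = 30 mm, jaws down to z = -41 mm.
- hook_crown (a point): Inside top of the hook, 74 mm above the hanger's origin; it sits on top of what it hangs on. Axes as the hanger. The hook is 6 mm wire in the x-z plane: the stem rises 18 mm to the -x side, then a half circle (inner radius 15 mm, round a point 15 mm below this one) goes over to the +x side.
- hook_tip (a point): Lower end of the hook's wire, on the +x side, at hanger x = 20, z = 50 mm. The mouth is open on the +x side, away from the robot: a tube goes in or out below this end, through the 42 mm high gap between the bar's top and the wire's end, then up under the crown. Top of the wire: z = 80 mm.
- bar_grip (a point): Middle of the bare bar on the robot's side, 80 mm from the hanger's middle: a good place to pinch the bar (10 mm thick in y) from above. Axes as the hanger.
- near_clip (a point): Between the two ears of the clip on the robot's side, 8 mm below their tops (hanger x = -135, z = 22 mm); axes as the hanger. Squeeze the ears together here along y from above. Over the outside the ears' tops are about 44 mm apart at rest, 24 mm at the stop, then nearly upright. About 6 N on each ear starts it, 11 N reaches the stop; let go, it springs shut.
- near_left_jaw (a point): Tip of the left (+y of the hanger) jaw of the clip on the robot's side, 39 mm below the bar's middle line.
- near_right_jaw (a point): Tip of the right (-y) jaw of the same clip. These two points are 4 mm apart with the clip shut and about 29 mm apart with it squeezed to its stop.
- peg_stand: Wooden stand with one peg, fixed. Origin on the bench under the peg. The peg (12 mm diameter, axis 300 mm above the bench) lies along its y axis from the post (18 mm diameter, at y = +65 mm, 324 mm high) to an 18 mm knob at y = -52 mm, its free end. The post's foot is a 120 mm disc.
- rail: Drying rail, fixed: a 16 mm steel tube along its y axis, axis 300 mm above the bench. Origin on the bench under the tube's middle; x is across the rail, away from the robot. Its only post is at y = -210 mm (34 mm clamp on top); the other end, y = +216 mm, the left one, is free, with a 19 mm cap.
- ring: Black rubber ring fixed on the drying rail, 30 mm diameter, 10 mm wide. Origin: its centre, on the tube's axis; y along the rail to the left. With the hook's wire touching it, the hook's middle is 8 mm from this point along the rail.
- drip_tray: Flat steel drip tray on the bench under the ring, fixed, 330 (x) x 190 (y) x 18 mm high; origin under its middle.
- key_bowl: Blue ceramic bowl with keys in it, 140 mm across and 55 mm high; origin under its middle. Leave it alone.
- bike_lock: Silver plastic bike lock body, a 165 x 42 x 38 mm rounded bar lying along its x axis; origin under its middle. Leave it alone.
- spray_bottle: Empty glass spray bottle with push dispenser, 68 mm across and 142 mm high, stands upright; origin under its middle. Leave it alone.
- lid_box: Small wooden tray with a sliding lid, 190 (x) x 120 (y) x 56 mm high; origin under its middle. Leave it alone.
- shoe_brush: Wooden shoe brush, 165 (x) x 50 x 40 mm high; origin under its middle. Leave it alone.
- polish_tin: Round shoe polish tin, 83 mm across and 24 mm high; origin under its middle. Leave it alone.

How it is judged:
By the outcome, as a careful person would: the job done as asked, in the order asked, and still so for the second after the job is handed in, while the arm keeps its last pose, push and grip.
It also fails if it takes over 58 s, if anything falls off the work surface, if the arm or the gripper's body presses on something with over 40 N, if the wrist force passes 120 N, or if a joint passes its speed limit or range.

ROBOT

A 6-joint arm with a two-finger parallel gripper is mounted at the origin on the work surface. World frame = base frame: x ahead of the robot, y to its left, z up, the work surface at z = 0. Lengths are in mm, angles in rad, forces in N, time in s.
With the tool pointing down it reaches from about 325 to 1000 mm from the base axis. Payload 5.1 kg.
Tool frame: the origin (TCP) lies midway between the tips of the shut fingers; the grasp point (between the pads) lies 19 mm behind it (env.grip_point_offset is the distance from the TCP to the grasp point, in mm); z points along the fingers, y is the line along which they close (so a half turn about z gives the same grasp; the last joint's range is limited). The gripper opens to 85 mm and grips with 20 to 120 N. Pads are 22 mm wide; open, the fingers measure 114 mm over their backs; the gripper's body (76 mm by 85 mm) begins 54 mm behind the grasp point. The pads swing forward as they close: fully open they stand 13 mm farther back than shut.
Start: joints at [1.045, 0.124, 1.65, -0, 1.367, -0.083], TCP at [278.524, 587.289, 231.322] pointing down, gripper open.
Joint ranges: [-2.61, 2.61], [-1.02, 2.33], [0.03, 2.71], [-1.35, 4.49], [0.32, 2.68], [-2.91, 2.91]. Speed limits (rad/s): [2.57, 2.57, 3.14, 3.14, 3.14, 3.14].

INTERFACE

Orientations are given as a rotation vector (axis times angle).
In Python, from workcell import env gives the robot as it stands.
- The arm moves only by the tool drive_tool, never from a script. Its argument "motion" is text: rows parted by semicolons, each of 7 numbers parted by spaces: the shift along the tool's x, y, z normalised to -1 to 1, where 1 is 0.05 m, then the turn, a rotation vector about the tool's x, y, z normalised to -1 to 1, where 1 is 5 degrees, then the opening, from 0 (shut) to 1 (fully open). In form: dx dy dz wx wy wz claw; .... A call has 1 to 20 rows; each row shifts and turns the commanded pose from where the row before left it, along the tool's axes as they then stand; what a row does not reach is not made up. A row lasts 1/10 s, in which the tool goes at most 50 mm and 8.59 degrees, less where a joint would pass 70% of its speed; a pose out of reach is approached as far as the arm can. A call with a number of a shift or a turn outside -1 to 1 is refused whole. A call with a gripper value outside its range is refused whole. The fingers move at their own pace and stop on an object; "force" is the grip in N (left out, the last holds). Time passes only in rows, so rows that do not move let the fingers close. It gives the time, the measured TCP pose, the force, the opening and the grip force at its end, in the units of the state.
- env.read_state(): the state, without advancing time (a new reading comes with each control period).
- env.capture(name): name is "scene" or "side" or "wrist"; returns a dict with "color" (480x640x3 uint8, red, green, blue), "vfov" (degrees; the focal length in pixels is half the picture's height over the tangent of half this angle, whatever the lens; pixels are square), "cx", "cy" (the principal point, pixels), "k1" (the pictures are not rectified: a ray, as slopes to the right and down, at radius r is drawn at 1 + k1 r^2 times it, then the intrinsics apply), "world_to_cam" (4x4, takes a point from world to camera coordinates); the wrist camera has in their place "tool_from_camera" (4x4, takes a point from camera to tool coordinates, whose origin is the TCP and whose axes are the flange's). Camera axes: x right, y up, looking along -z (the intrinsics and any distortion apply to the point x, -y, -z); pixel columns grow to the right and rows downward; lengths in mm; the calibration is good to about 2 mm. A picture is of the moment at which its call begins: read the wrist's pose just before it. There is no depth.
- env.hand_in(): hands the job in; it is judged then, once.
The state is a dict: "time": time; "q": joint angles; "joint_velocities": joint speeds; "joint_torque": joint torques, N m; "eef_pos": TCP position; "orientation": TCP orientation; "contact_force": force on the tool from outside, world axes, zero at the start; "torque": the same for the moment, N m; "gripper_width": finger opening in mm; "gripper_force": force on a finger pad.
Only numpy, scipy, OpenCV 4.12 (cv2) and the standard library are available. Lean on these libraries where they do the work, as an engineer would, in place of code of your own. Each camera call takes 0.05 s, during which the arm holds its last target. There are 200 camera calls.

## Working session

There is one attempt and no reset: what is moved stays moved. The work goes in short steps, Python scripts to look and compute and a tool call to move; the robot and the scene stay as the last step left them, time stands still between calls to the robot, and variables do not carry over. Pictures are saved under pics/ and viewed, at most 10 in all, crops included, and the job is handed in when it is done.

Besides the shell and the picture viewer there is one more tool, called after "Call:" as name(argument=value, ...), one argument or row to a line, values as JSON. drive_tool: Moves the arm, as the interface text tells. Its arguments: {"type":"object","properties":{"motion":{"type":"string"},"force":{"type":"number"}},"required":["motion"]}

```bash
mkdir -p pics; ls
cat > h.py <<'E'
import numpy as np,cv2,pickle
from workcell import env
from scipy.spatial.transform import Rotation as R
def snap(n,f):
    s=env.read_state(); c=env.capture(n); c['state']=s
    cv2.imwrite(f'pics/{f}.png',c['color'][:,:,::-1]); pickle.dump(c,open(f'pics/{f}.pkl','wb')); return c
def load(f): return pickle.load(open(f'pics/{f}.pkl','rb'))
def w2c(c):
    if 'world_to_cam' in c: return np.array(c['world_to_cam'])
    s=c['state'];T=np.eye(4);T[:3,:3]=R.from_rotvec(s['orientation']).as_matrix();T[:3,3]=s['eef_pos']
    return np.linalg.inv(T@np.array(c['tool_from_camera']))
def proj(c,p):
    M=w2c(c);p=np.atleast_2d(p);q=p@M[:3,:3].T+M[:3,3]
    a=np.c_[q[:,0],-q[:,1]]/-q[:,2:];r2=(a**2).sum(1,keepdims=True)
    f=240/np.tan(np.radians(c['vfov'])/2)
    return a*(1+c['k1']*r2)*f+[c['cx'],c['cy']]
def ray(c,uv):
    f=240/np.tan(np.radians(c['vfov'])/2);d=(np.array(uv,float)-[c['cx'],c['cy']])/f;a=d.copy()
    for _ in range(30): a=d/(1+c['k1']*(a@a))
    M=w2c(c);o=-M[:3,:3].T@M[:3,3];v=M[:3,:3].T@np.array([a[0],-a[1],-1]);return o,v/np.linalg.norm(v)
def atz(c,uv,z):
    o,v=ray(c,uv);return o+v*(z-o[2])/v[2]
def tri(*cu):
    A=np.zeros((3,3));b=np.zeros(3);L=[]
    for c,uv in cu:
        o,v=ray(c,uv);P=np.eye(3)-np.outer(v,v);A+=P;b+=P@o;L.append((o,P))
    x=np.linalg.solve(A,b);return x,[round(float(np.linalg.norm(P@(x-o))),1) for o,P in L]
E
python3 -c "
from h import *
for n in ['scene','side','wrist']:
    c=snap(n,n+'0');print(n,c['vfov'],c['cx'],c['cy'],c['k1'])
    M=w2c(c);print((-M[:3,:3].T@M[:3,3]).round(),(-M[2,:3]).round(2))
print(env.read_state(),env.grip_point_offset)
"
```

```text
pics
scene 47.7388447507479 310.493424620135 236.55761500961214 0.04138424321155868
[1199. -155. 1326.] [-0.51  0.1  -0.86]
side 51.23314169144869 326.9412086948315 240.95001067942144 -0.006120987677959391
[   25. -1105.   875.] [ 0.34  0.78 -0.52]
wrist 62.01707159088698 320.449819852007 239.55463384211444 -0.07375207550361983
[210. 620. 374.] [ 0.27 -0.13 -0.95]
{'time': 0.15, 'q': array([ 1.04541008e+00,  1.24394624e-01,  1.65138396e+00,  6.91897807e-06,
        1.36753649e+00, -8.25869304e-02]), 'joint_velocities': array([ 0.00050759, -0.00426451, -0.0046971 , -0.00121163, -0.00167148,
        0.00134487]), 'joint_torque': array([ 8.87912083e-04, -4.24231052e+01, -3.66012025e+01, -1.01358116e-04,
        4.70594794e-03,  3.40206429e-05]), 'eef_pos': array([278.27417481, 586.87454201, 230.29598244]), 'orientation': array([-6.89766368e-01, -3.06439886e+00,  2.57790065e-03]), 'contact_force': array([-0.52819921, -0.54395481,  0.13446323]), 'torque': array([-0.00665637,  0.00798277, -0.00598891]), 'gripper_force': 0.0, 'gripper_width': 85.00704579184429} 18.700000000000003
```

View pics/scene0.png

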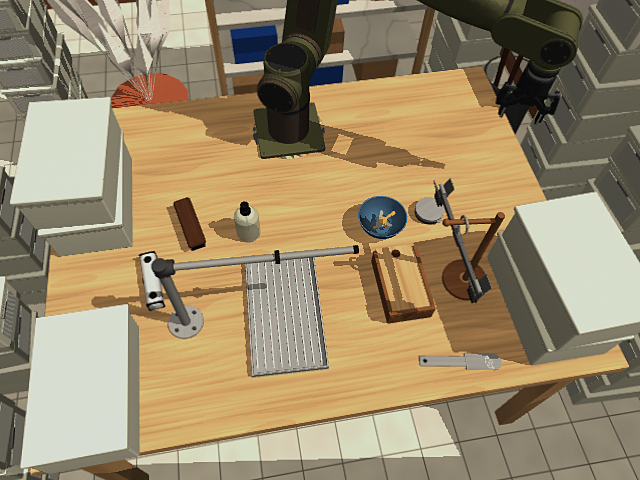

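View pics/side0.png

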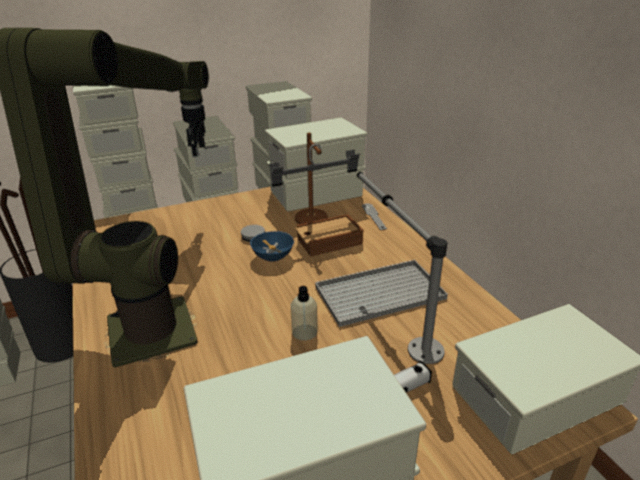

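The scene picture shows the hanger on the peg at about (460,235), with the peg's post at right (498,215). The rail runs from (165,267) to its free end at (355,249), with the ring at (277,257). The side picture has the hanger at (315,170) and the rail running from (358,175) to (437,245). I'll enlarge both areas.

```bash
python3 -c "
import cv2,numpy as np
a=cv2.imread('pics/scene0.png');b=cv2.imread('pics/side0.png')
A=cv2.resize(a[165:315,400:530],None,fx=4,fy=4,interpolation=cv2.INTER_CUBIC)
B=cv2.resize(b[120:240,260:400],(700,600),interpolation=cv2.INTER_CUBIC)
cv2.imwrite('pics/cA.png',A);cv2.imwrite('pics/cB.png',B)
C=cv2.resize(a[230:290,140:370],None,fx=3.4,fy=3.4,interpolation=cv2.INTER_CUBIC)
D=cv2.resize(b[160:270,345:455],None,fx=3.4,fy=3.4,interpolation=cv2.INTER_CUBIC)
o=np.zeros((C.shape[0]+D.shape[0],C.shape[1],3),np.uint8);o[:C.shape[0]]=C;o[C.shape[0]:,:D.shape[1]]=D
cv2.imwrite('pics/cC.png',o);print(C.shape,o.shape)
"
```

```text
(204, 782, 3) (578, 782, 3)
```

View pics/cA.png

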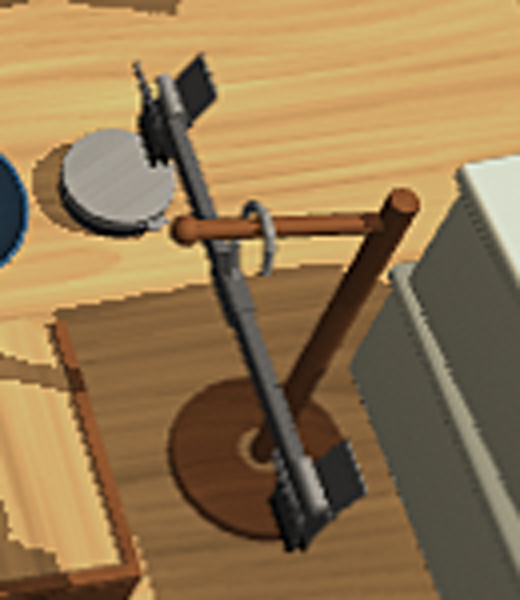

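View pics/cB.png

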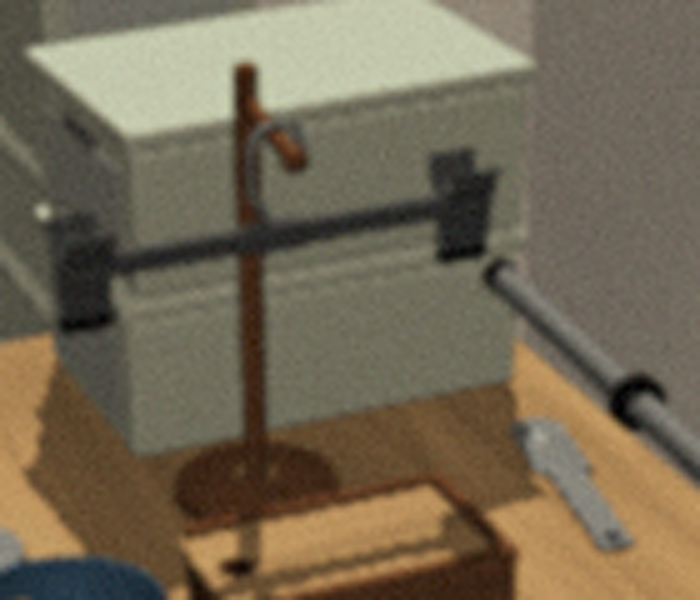

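View pics/cC.png

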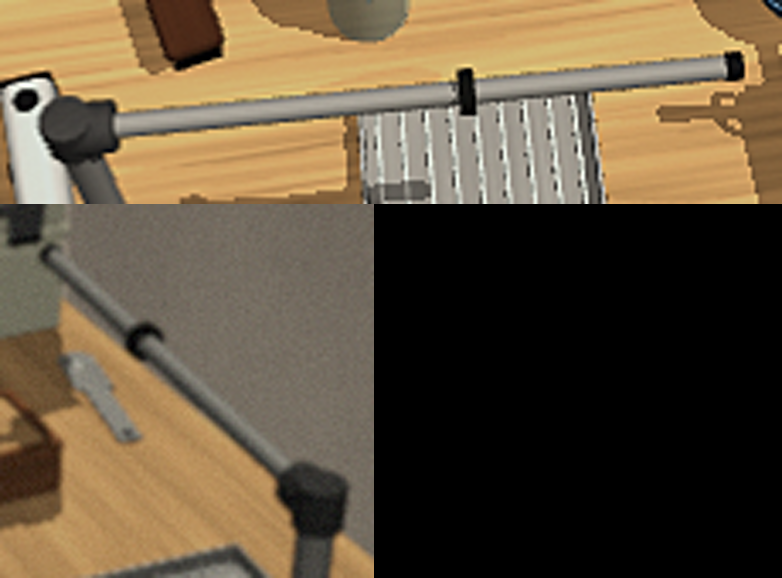

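Read from the crops, in full-picture pixels:

| Point | Scene | Side |
|---|---|---|
| Knob | (446.3,222.3) | (318.4,151) |
| Post top | (500.3,215.8) | (309,133.6) |
| Bar ends | (441.5,185), (479,292) | – |
| Ring | (277.1,257.1) | (387.4,200.3) |
| Cap | (356.2,249.4) | (359.7,174.4) |

```bash
python3 -c "
from h import *
s=load('scene0');d=load('side0');np.set_printoptions(precision=1,suppress=True)
for n,a,b,z in [('knob',(446.3,222.3),(318.4,151),300),('posttop',(500.3,215.8),(309,133.6),324),('ring',(277.1,257.1),(387.4,200.3),300),('cap',(356.2,249.4),(359.7,174.4),300)]:
    print(n,tri((s,a),(d,b)),atz(s,a,z),atz(d,b,z))
print('bar near/far',atz(s,(441.3,185),228),atz(s,(479,290),228))
print('hooktop',tri((s,(464.5,216.5)),(d,(316,144.6))))
for n,uv in [('foot',(466,280)),('tray c1',(246,256)),('bowl',(383,217)),('tin',(429,210)),('lid',(404,285))]: print(n,atz(s,uv,20 if n!='foot' else 0))
"
```

```text
knob (array([601.3, 273.3, 301.9]), [1.5, 1.5]) [601.6 273.  300. ] [603.1 280.7 300. ]
posttop (array([616. , 388.1, 320.8]), [0.9, 0.9]) [618.8 385.6 324. ] [612.6 381.6 324. ]
ring (array([ 627.3, -114.9,  300.5]), [0.4, 0.4]) [ 627.4 -115.1  300. ] [ 627.7 -113.6  300. ]
cap (array([636.8,  58.2, 301.4]), [1.0, 1.0]) [636.9  57.8 300. ] [638.2  62.6 300. ]
bar near/far [450.2 324.  228. ] [744.9 320.8 228. ]
hooktop (array([604.5, 309.5, 313.5]), [3.3, 3.3])
foot [616.1 394.7   0. ]
tray c1 [ 453.9 -188.    20. ]
bowl [391.  215.3  20. ]
tin [389.4 353.   20. ]
lid [611.9 218.3  20. ]
```

```bash
cat >> h.py <<'E'
def go(p,yaw=None):
    "print total shift in tool units (after levelling/turning) and turn needed; yaw = angle of world y-axis image for tool y"
    s=env.read_state();Rm=R.from_rotvec(s['orientation']).as_matrix()
    print('t',round(s['time'],2),'tcp',np.round(s['eef_pos'],1),'F',np.round(s['contact_force'],1),'w',round(s['gripper_width'],1))
    if yaw is not None:
        y=np.array([-np.sin(yaw),np.cos(yaw),0]);z=np.array([0,0,-1.]);D=np.c_[np.cross(y,z),y,z]
        print('turn units',(np.degrees(R.from_matrix(Rm.T@D).as_rotvec())/5).round(2));Rm=D
    print('shift units',(Rm.T@(np.array(p)-s['eef_pos'])/50).round(2))
E
python3 -c "
from h import *
go([524,319,330],-0.01)"
```

```text
t 0.15 tcp [278.3 586.9 230.3] F [-0.5 -0.5  0.1] w 85.0
turn units [-0.02 -0.01 -4.96]
shift units [-4.97 -5.31 -1.99]
```

Call:
drive_tool(
  motion="0 0 -0.7 0 0 0 1; 0 0 -0.7 0 0 0 1; 0 0 -0.6 0 0 -1 1; 0 0 0 0 0 -1 1; 0 0 0 0 0 -1 1; 0 0 0 0 0 -1 1; 0 0 0 0 0 -1 1; -0.5 -0.5 0 0 0 0 1; -0.8 -0.8 0 0 0 0 1; -0.8 -0.8 0 0 0 0 1; -0.8 -0.8 0 0 0 0 1; -0.8 -0.8 0 0 0 0 1; -0.8 -0.8 0 0 0 0 1; -0.4 -0.6 0 0 0 0 1; 0 -0.2 0 0 0 0 1; 0 0 0 0 0 0 1; 0 0 0 0 0 0 1",
)

```text
time: 1.85
eef_pos: [498.1, 344.8, 331.2]
orientation: [-0.009, -3.141, -0.001]
contact_force: [0.3, 0.6, 0.4]
gripper_width: 85.2
gripper_force: 0.0
```

```bash
python3 -c "
from h import *
go([524,319,330],-0.01)
c=snap('wrist','w1')
# predicted outline
O=np.array([604,318,232.])
print(proj(c,[O+[-143,0,8],O+[143,0,8],O+[0,0,8],O+[-135,22,30],O+[-135,-22,30]]).round())"
```

```text
t 1.85 tcp [498.1 344.8 331.2] F [0.3 0.6 0.4] w 85.2
turn units [ 0.01 -0.    0.05]
shift units [-0.52 -0.51  0.02]
[[274. 183.]
 [290. 525.]
 [283. 386.]
 [311. 204.]
 [230. 205.]]
```

View pics/w1.png

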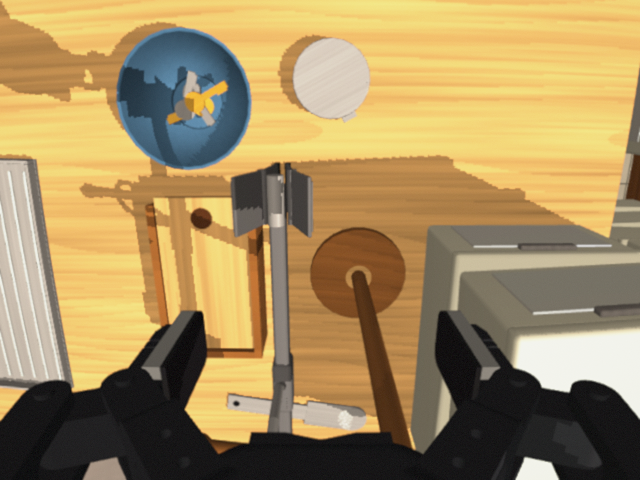

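The wrist picture shows the bar centred at column 279 near the grip and 283 at the middle. The ear tops span columns 233–312 at row 206, within about 1 mm of my prediction. So the hanger's middle is at about (605,319,232) with a yaw of about -0.01.

Call:
drive_tool(
  motion="-0.53 -0.5 0 0 0 0 1; 0 0 0.5 0 0 0 1; 0 0 0.6 0 0 0 1; 0 0 0.6 0 0 0 1; 0 0 0.5 0 0 0 1; 0 0 0.16 0 0 0 1; 0 0 0 0 0 0 1; 0 0 0 0 0 0 1; 0 0 0 0 0 0 0; 0 0 0 0 0 0 0; 0 0 0 0 0 0 0; 0 0 0 0 0 0 0; 0 0 0 0 0 0 0; 0 0 0 0 0 0 0; 0 0 0 0 0 0 0; 0 0 0 0 0 0 0",
  force=70,
)

```text
time: 3.5
eef_pos: [525.2, 318.9, 213.5]
orientation: [0.01, 3.141, 0.0]
contact_force: [-0.6, -0.1, 0.5]
gripper_width: 8.6
gripper_force: 69.2
```

Call:
drive_tool(
  motion="0 0 -0.1 0 0 0 0; 0 0 -0.15 0 0 0 0; 0 0 -0.15 0 0 0 0; 0 0 -0.15 0 0 0 0; 0 0 -0.13 0 0 0 0; 0 0 -0.1 0 0 0 0; 0 0 0 0 0 0 0; 0 0 0 0 0 0 0",
)

```text
time: 4.3
eef_pos: [525.0, 318.9, 252.3]
orientation: [-0.01, -3.142, 0.0]
contact_force: [-0.7, -0.0, -1.3]
gripper_width: 8.8
gripper_force: 69.0
```

```bash
python3 -c "
from h import *
go([524,319,252],-0.01)
c=snap('side','s2');s=snap('scene','c2')
a=c['color'][120:240,260:380,::-1];b=s['color'][165:315,400:530,::-1]
o=np.zeros((600,800,3),np.uint8);o[:480,:400]=cv2.resize(a[:,10:110],(400,480),interpolation=2);o[:460,400:]=cv2.resize(b,(400,460),interpolation=2)
cv2.imwrite('pics/m2.png',o)"
```

```text
t 4.3 tcp [525.  318.9 252.3] F [-0.7 -0.  -1.3] w 8.8
turn units [-0.   -0.    0.04]
shift units [0.02 0.   0.01]
```

View pics/m2.png

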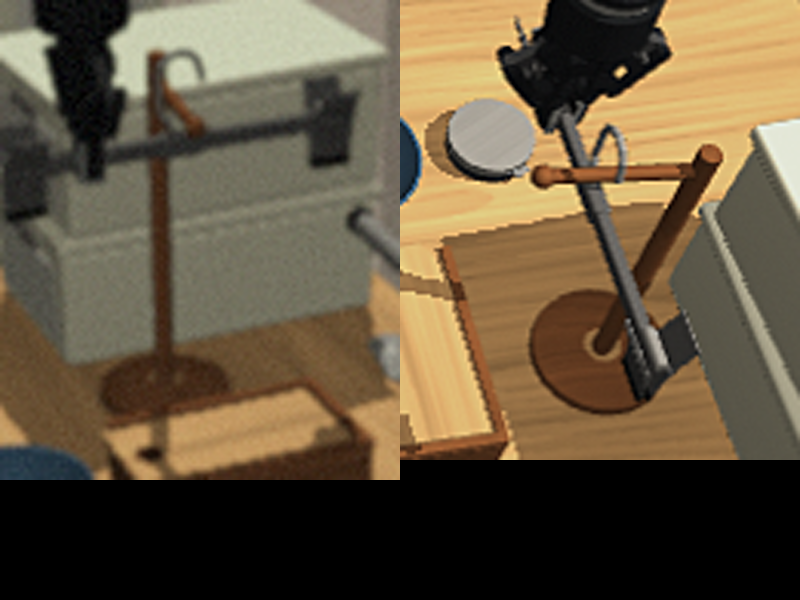

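The lifted hanger is level: the bar lies below the peg and the hook stands above it (hook at (183,60), peg at (185,115) in the side crop). Next I back it out towards the robot, lower it under the peg, and carry it away.

Call:
drive_tool(
  motion="0.1 0 0 0 0 0 0; 0.2 0 0 0 0 0 0; 0.3 0 0 0 0 0 0; 0.3 0 0 0 0 0 0; 0.3 0 0 0 0 0 0; 0.2 0 0 0 0 0 0; 0 0 0 0 0 0 0; 0 0 0.1 0 0 0 0; 0 0 0.2 0 0 0 0; 0 0 0.15 0 0 0 0; 0 0 0.1 0 0 0 0; 0 0 0 0 0 0 0; 0.2 0 0 0 0 0 0; 0.3 0 0 0 0 0 0; 0.4 0 0 0 0 0 0; 0.4 0 0 0 0 0 0; 0.3 0 0 0 0 0 0; 0 0 0 0 0 0 0; 0 0 0 0 0 0 0",
)

```text
time: 6.3
eef_pos: [374.9, 320.1, 225.3]
orientation: [0.009, 3.14, 0.001]
contact_force: [1.2, -0.3, -1.9]
gripper_width: 8.8
gripper_force: 69.0
```

```bash
python3 -c "
from h import *
go([383,-6,225],-0.055)"
```

```text
t 6.3 tcp [374.9 320.1 225.3] F [ 1.2 -0.3 -1.9] w 8.8
turn units [0.01 0.02 0.56]
shift units [-0.52 -6.5   0.01]
```

Call:
drive_tool(
  motion="0 -0.15 0 0 0 0.28 0; 0 -0.3 0 0 0 0.28 0; 0 -0.4 0 0 0 0 0; 0 -0.5 0 0 0 0 0; 0 -0.5 0 0 0 0 0; 0 -0.5 0 0 0 0 0; 0 -0.5 0 0 0 0 0; -0.1 -0.5 0 0 0 0 0; -0.1 -0.5 0 0 0 0 0; -0.1 -0.5 0 0 0 0 0; -0.1 -0.5 0 0 0 0 0; -0.1 -0.5 0 0 0 0 0; 0 -0.5 0 0 0 0 0; 0 -0.5 0 0 0 0 0; 0 -0.4 0 0 0 0 0; 0 -0.2 0 0 0 0 0; 0 -0.05 0 0 0 0 0; 0 0 0 0 0 0 0; 0 0 0 0 0 0 0; 0 0 0 0 0 0 0",
)

```text
time: 8.3
eef_pos: [381.4, -30.4, 224.8]
orientation: [-0.085, -3.14, -0.0]
contact_force: [-0.3, 0.9, -0.7]
gripper_width: 9.0
gripper_force: 69.0
```

```bash
python3 -c "
from h import *
go([482.8,-11.4,230],-0.055)
c=snap('side','s3');s=snap('scene','c3')
# predicted far bar end & hook top & ring vs. image
y=-0.055;ex=np.array([np.cos(y),np.sin(y),0]);G=env.read_state()['eef_pos']+[0,0,18.7];O=G+80*ex
P=[O+143*ex+[0,0,8],O+[0,0,80],O+20*ex+[0,0,50],[627.3,-114.5,300],[636.9,58.5,300]]
print(O,proj(s,P).round(1).tolist(),proj(c,P).round(1).tolist())
a=c['color'][130:270,300:440,::-1];b=s['color'][180:300,230:370,::-1]
o=np.zeros((400,800,3),np.uint8);o[:400,:400]=cv2.resize(a,(400,400),interpolation=2);o[:343,400:]=cv2.resize(b,(400,343),interpolation=2)
cv2.imwrite('pics/m3.png',o)"
```

```text
t 8.3 tcp [381.4 -30.4 224.8] F [-0.3  0.9 -0.7] w 9.0
turn units [ 0.   -0.    0.01]
shift units [-2.    0.49 -0.1 ]
[461.335401   -34.82383391 243.52360274] [[308.1, 254.0], [301.2, 184.6], [302.1, 199.3], [277.4, 257.0], [356.5, 249.4]] [[365.7, 207.3], [315.4, 191.6], [322.9, 200.9], [387.4, 200.5], [360.0, 175.0]]
```

View pics/m3.png

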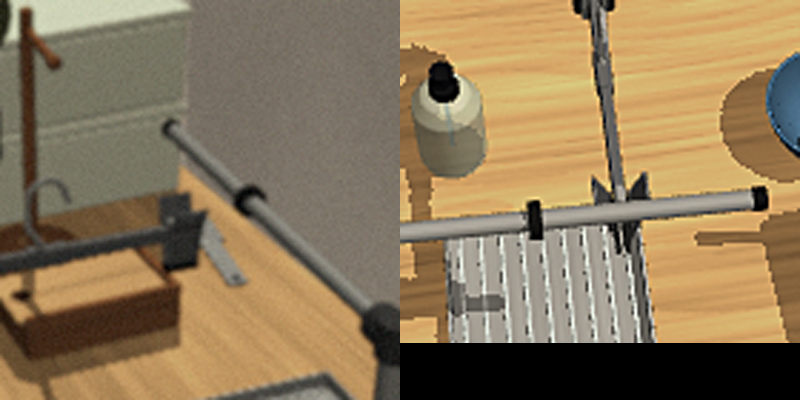

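The hook top is at side pixel (316,193), as predicted, and the bar is level with its far end near (370,207). I shift left, advance under the rail, raise the mouth to rail height, and bring the rail in.

Call:
drive_tool(
  motion="0 0.25 0 0 0 0 0; 0 0.25 0 0 0 0 0; -0.2 0 0 0 0 0 0; -0.3 0 0 0 0 0 0; -0.35 0 0 0 0 0 0; -0.35 0 0 0 0 0 0; -0.35 0 0 0 0 0 0; -0.3 0 0 0 0 0 0; -0.15 0 0 0 0 0 0; 0 0 0 0 0 0 0; 0 0 -0.1 0 0 0 0; 0 0 -0.15 0 0 0 0; 0 0 -0.15 0 0 0 0; 0 0 -0.1 0 0 0 0; 0 0 -0.05 0 0 0 0; 0 0 0 0 0 0 0; 0 0 0 0 0 0 0",
)

```text
time: 10.1
eef_pos: [482.5, -11.5, 252.2]
orientation: [-0.087, -3.14, -0.0]
contact_force: [-0.4, -0.1, -1.0]
gripper_width: 8.8
gripper_force: 69.0
```

```bash
python3 -c "
from h import *
go([632.5-80,-19.7+4.4,252],-0.055)"
```

```text
t 10.1 tcp [482.5 -11.5 252.2] F [-0.4 -0.1 -1. ] w 8.8
turn units [ 0. -0. -0.]
shift units [-1.4  0.   0. ]
```

Now I move forward 70 mm, then lower towards the crown seat (TCP z about 215.5), watching the force.

Call:
drive_tool(
  motion="-0.1 0 0 0 0 0 0; -0.2 0 0 0 0 0 0; -0.25 0 0 0 0 0 0; -0.25 0 0 0 0 0 0; -0.25 0 0 0 0 0 0; -0.2 0 0 0 0 0 0; -0.15 0 0 0 0 0 0; 0 0 0 0 0 0 0; 0 0 0 0 0 0 0; 0 0 0.1 0 0 0 0; 0 0 0.15 0 0 0 0; 0 0 0.15 0 0 0 0; 0 0 0.12 0 0 0 0; 0 0 0.1 0 0 0 0; 0 0 0 0 0 0 0; 0 0 0 0 0 0 0",
)

```text
time: 11.7
eef_pos: [552.5, -15.4, 221.2]
orientation: [-0.087, -3.14, -0.0]
contact_force: [-0.3, 1.0, -0.2]
gripper_width: 8.9
gripper_force: 69.0
```

Call:
drive_tool(
  motion="0 0 0.04 0 0 0 0; 0 0 0.04 0 0 0 0; 0 0 0.02 0 0 0 0; 0 0 0 0 0 0 0",
)

```text
time: 12.1
eef_pos: [552.6, -15.4, 216.4]
orientation: [0.087, 3.14, 0.0]
contact_force: [0.5, -0.2, -0.6]
gripper_width: 8.6
gripper_force: 69.0
```

Call:
drive_tool(
  motion="0 0 0.02 0 0 0 0; 0 0 0.02 0 0 0 0; 0 0 0 0 0 0 0; 0 0 0 0 0 0 0",
)

```text
time: 12.5
eef_pos: [553.2, -15.5, 215.3]
orientation: [0.087, 3.138, -0.0]
contact_force: [1.2, -0.2, 3.2]
gripper_width: 8.9
gripper_force: 69.5
```

Call:
drive_tool(
  motion="0 0 0.02 0 0 0 0; 0 0 0 0 0 0 0; 0 0 0 0 0 0 0",
)

```text
time: 12.8
eef_pos: [553.6, -15.5, 214.8]
orientation: [0.087, 3.137, -0.0]
contact_force: [0.6, -1.0, 5.1]
gripper_width: 8.6
gripper_force: 70.0
```

```bash
python3 -c "
from h import *
c=snap('side','s4');s=snap('scene','c4')
y=-0.055;ex=np.array([np.cos(y),np.sin(y),0]);G=env.read_state()['eef_pos']+[0,0,18.7];O=G+80*ex
P=[O+143*ex+[0,0,8],O+[0,0,77]]
print(O,proj(s,P).round(1).tolist(),proj(c,P).round(1).tolist())
a=c['color'][130:260,310:440,::-1];b=s['color'][200:310,240:370,::-1]
o=np.zeros((400,800,3),np.uint8);o[:400,:400]=cv2.resize(a,(400,400),interpolation=2);o[:338,400:]=cv2.resize(b,(400,338),interpolation=2)
cv2.imwrite('pics/m4.png',o)"
```

```text
[633.52677179 -19.9326217  233.50630572] [[328.7, 325.0], [321.1, 250.8]] [[416.7, 196.7], [372.2, 182.3]]
```

View pics/m4.png

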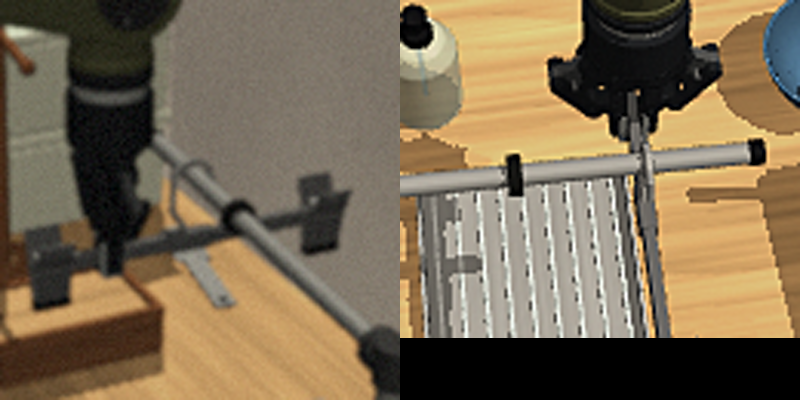

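The hook sits over the rail at about (320,252) in the scene picture, well left of the ring at (277,257), and the seat force of about 5 N upward confirms contact. I ease off slightly and slide right by about 87 mm.

Call:
drive_tool(
  motion="0 0 -0.02 0 0 0 0; 0 -0.05 0 0 0 0 0; 0 -0.1 0 0 0 0 0; 0 -0.15 0 0 0 0 0; 0 -0.2 0 0 0 0 0; 0 -0.2 0 0 0 0 0; 0 -0.2 0 0 0 0 0; 0 -0.2 0 0 0 0 0; 0 -0.2 0 0 0 0 0; 0 -0.15 0 0 0 0 0; 0 -0.1 0 0 0 0 0; 0 -0.05 0 0 0 0 0; 0 0 0 0 0 0 0; 0 0 0 0 0 0 0",
)

```text
time: 14.3
eef_pos: [547.8, -96.0, 214.4]
orientation: [-0.088, -3.14, 0.0]
contact_force: [-0.8, 1.2, 4.9]
gripper_width: 8.6
gripper_force: 69.9
```

Call:
drive_tool(
  motion="0 -0.03 0 0 0 0 0; 0 -0.03 0 0 0 0 0; 0 0 0 0 0 0 0; 0 0 0 0 0 0 0",
)

```text
time: 14.7
eef_pos: [547.7, -98.7, 214.4]
orientation: [-0.087, -3.14, -0.0]
contact_force: [-1.6, 2.4, 5.2]
gripper_width: 8.9
gripper_force: 70.0
```

Call:
drive_tool(
  motion="0 -0.03 0 0 0 0 0; 0 0 0 0 0 0 0; 0 0 0 0 0 0 0",
)

```text
time: 15.0
eef_pos: [547.6, -100.2, 214.4]
orientation: [-0.087, -3.14, -0.0]
contact_force: [-0.1, 3.4, 4.9]
gripper_width: 8.7
gripper_force: 70.0
```

Call:
drive_tool(
  motion="0 -0.03 -0.02 0 0 0 0; 0 0 0 0 0 0 0; 0 0 0 0 0 0 0",
)

```text
time: 15.3
eef_pos: [547.2, -101.7, 214.8]
orientation: [-0.088, -3.139, 0.0]
contact_force: [-2.6, 1.3, 2.9]
gripper_width: 9.1
gripper_force: 69.6
```

Call:
drive_tool(
  motion="0 -0.03 0 0 0 0 0; 0 0 0 0 0 0 0; 0 0 0 0 0 0 0",
)

```text
time: 15.6
eef_pos: [547.3, -102.5, 214.8]
orientation: [-0.087, -3.139, -0.001]
contact_force: [-2.3, 4.8, 3.2]
gripper_width: 8.5
gripper_force: 69.5
```

```bash
python3 -c "
from h import *
go([552,-15,215],-0.055)
s=snap('scene','c5');a=s['color'][235:275,250:320,::-1]
c=snap('side','s5');b=c['color'][170:240,350:430,::-1]
o=np.zeros((600,800,3),np.uint8);o[:420,:]=0
A=cv2.resize(a,(800,457),interpolation=2)
cv2.imwrite('pics/m5.png',A)
g=a[:,:].astype(int).sum(2)
for r in (10,11,12,13,14): print(r+235,g[r,10:45].tolist())
O=env.read_state()['eef_pos']+[0,0,18.7]+80*np.array([.9985,-.055,0]);print(O,proj(s,[O+[0,0,74],O+[0,0,80],[627.3,-114.5,300]]))
"
```

```text
t 15.6 tcp [ 547.3 -102.5  214.8] F [-2.3  4.8  3.2] w 8.5
turn units [ 0.01 -0.02 -0.  ]
shift units [ 0.    1.75 -0.  ]
245 [501, 505, 503, 501, 504, 508, 502, 501, 506, 519, 570, 88, 5, 11, 202, 284, 58, 298, 322, 316, 332, 88, 268, 183, 0, 0, 420, 561, 537, 532, 535, 537, 538, 540, 542]
246 [506, 507, 510, 511, 513, 517, 520, 525, 526, 535, 570, 230, 0, 0, 186, 201, 66, 237, 328, 314, 334, 131, 251, 338, 250, 415, 576, 548, 539, 538, 539, 546, 542, 541, 542]
247 [527, 526, 532, 535, 533, 531, 528, 529, 527, 530, 545, 562, 404, 235, 404, 178, 58, 175, 328, 317, 330, 118, 221, 308, 592, 569, 559, 545, 543, 541, 540, 536, 535, 532, 529]
248 [534, 527, 530, 526, 523, 522, 525, 523, 525, 523, 529, 542, 561, 578, 367, 150, 36, 97, 332, 311, 317, 134, 395, 342, 571, 549, 542, 537, 532, 533, 532, 527, 529, 530, 527]
249 [515, 517, 517, 517, 527, 530, 530, 532, 533, 534, 534, 543, 546, 573, 473, 483, 510, 244, 363, 364, 295, 319, 585, 552, 548, 536, 532, 528, 528, 529, 527, 531, 531, 536, 543]
[ 627.14513305 -106.92456168  233.53655298] [[280.71135622 254.75432426]
 [280.61517481 253.38169908]
 [277.36765493 257.03105601]]
```

The force step to 4.8 N at hook y≈-107 matches the expected contact with the ring. Releasing.

Call:
drive_tool(
  motion="0 -0.01 0 0 0 0 0; 0 0 0 0 0 0 0; 0 0 0 0 0 0 0.15; 0 0 0 0 0 0 0.15; 0 0 0 0 0 0 0.3; 0 0 0 0 0 0 0.5; 0 0 0 0 0 0 0.5; 0 0 0 0 0 0 0.5; 0 0 -0.2 0 0 0 0.5; 0 0 -0.4 0 0 0 0.5; 0 0 -0.5 0 0 0 0.6; 0 0 -0.5 0 0 0 1; 0 0 0 0 0 0 1; 0 0 0 0 0 0 1; 0 0 0 0 0 0 1; 0 0 0 0 0 0 1",
)

```text
time: 17.3
eef_pos: [547.0, -103.1, 293.6]
orientation: [-0.087, -3.138, -0.001]
contact_force: [0.7, 0.6, 0.2]
gripper_width: 85.5
gripper_force: 0.0
```

```bash
python3 -c "
from h import *
go([492,-99.5,290],-0.055)
w=snap('wrist','w6');s=snap('scene','c6');d=snap('side','s6')
A=w['color'][100:420,200:440,::-1]
O=np.array([627.1,-106.9,234]);ex=np.array([.9985,-.055,0]);ey=np.array([.055,.9985,0])
print((proj(w,[O-135*ex+22*ey+[0,0,30],O-135*ex-22*ey+[0,0,30],O-143*ex+[0,0,8],O-80*ex+[0,0,8]])).round(),proj(s,[O+[0,0,74]]).round(1))
o=np.zeros((600,800,3),np.uint8);o[:480,:400]=cv2.resize(w['color'][60:300,220:420,::-1],(400,480),interpolation=2)
o[:300,400:]=cv2.resize(s['color'][225:285,240:320,::-1],(400,300),interpolation=2)
o[300:,400:]=cv2.resize(d['color'][150:240,340:460,::-1],(400,300),interpolation=2)
cv2.imwrite('pics/m6.png',o)"
```

```text
t 17.3 tcp [ 547.  -103.1  293.6] F [0.7 0.6 0.2] w 85.5
turn units [ 0.01 -0.03 -0.  ]
shift units [1.1  0.01 0.07]
[[372. 165.]
 [270. 165.]
 [321. 143.]
 [321. 266.]] [[280.7 254.6]]
```

View pics/m6.png

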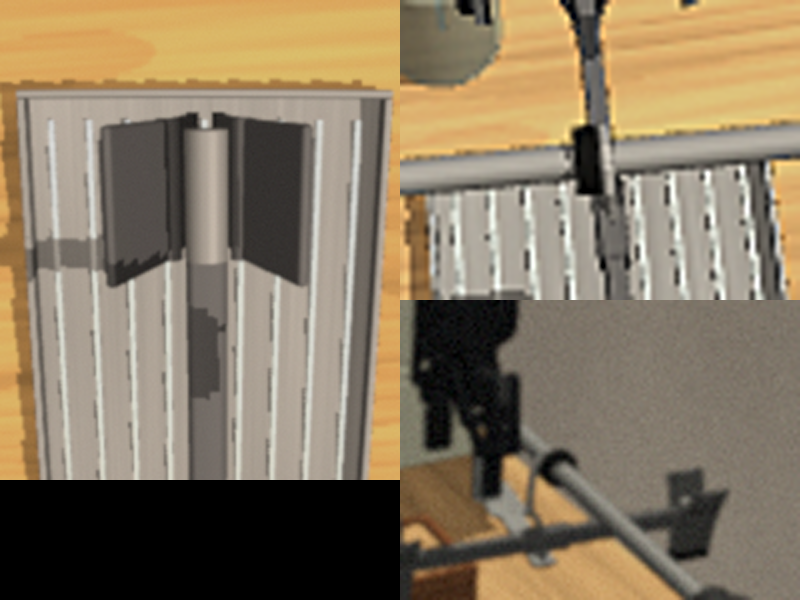

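The composite shows the hook touching the black ring (scene crop (600,165)) and the hanger hanging level. The wrist view puts the near clip's ears at columns 271–374 and row 162, which is the predicted place to within 1 mm. I move over the clip and go down.

Call:
drive_tool(
  motion="0.2 0 0 0 0 0 1; 0.35 0 0 0 0 0 1; 0.35 0 0 0 0 0 1; 0.2 0.02 0 0 0 0 1; 0 0 0 0 0 0 1; 0 0 0.2 0 0 0 1; 0 0 0.3 0 0 0 1; 0 0 0.3 0 0 0 1; 0 0 0.2 0 0 0 1; 0 0 0.12 0 0 0 1; 0 0 0 0 0 0 1; 0 0 0 0 0 0 1",
  force=25,
)

```text
time: 18.65
eef_pos: [493.0, -99.3, 239.5]
orientation: [0.087, 3.14, -0.0]
contact_force: [-0.7, 0.6, 0.2]
gripper_width: 85.5
gripper_force: 0.0
```

Call:
drive_tool(
  motion="0 0 0 0 0 0 0.7; 0 0 0 0 0 0 0.6; 0 0 0 0 0 0 0.56; 0 0 0 0 0 0 0.52; 0 0 0 0 0 0 0.48; 0 0 0 0 0 0 0.45; 0 0 0 0 0 0 0.45",
)

```text
time: 19.35
eef_pos: [492.9, -99.3, 239.4]
orientation: [0.087, 3.14, -0.0]
contact_force: [1.0, 0.8, 0.1]
gripper_width: 38.8
gripper_force: 6.7
```

Call:
drive_tool(
  motion="0 0 0 0 0 0 0.4; 0 0 0 0 0 0 0.36; 0 0 0 0 0 0 0.32; 0 0 0 0 0 0 0.28; 0 0 0 0 0 0 0.24; 0 0 0 0 0 0 0.2; 0 0 0 0 0 0 0.15; 0 0 0 0 0 0 0.1; 0 0 0 0 0 0 0; 0 0 0 0 0 0 0; 0 0 0 0 0 0 0; 0 0 0 0 0 0 0",
)

```text
time: 20.55
eef_pos: [493.0, -99.3, 239.5]
orientation: [0.087, 3.14, -0.0]
contact_force: [2.7, 0.3, 2.8]
gripper_width: 22.6
gripper_force: 26.1
```

```bash
python3 -c "
from h import *
go([492,-99.5,237],-0.055)
import time
s=snap('scene','c7');d=snap('side','s7');a=load('scene0');b=load('side0')
for f,g,box in ((s,load('c6'),(235,275,265,300)),(d,load('s6'),(175,240,365,430))):
    y0,y1,x0,x1=box;print('hook area mean diff',np.abs(f['color'][y0:y1,x0:x1].astype(int)-g['color'][y0:y1,x0:x1]).mean().round(2))
A=load('c6')['color'];B=s['color']
for r in (250,256,262): print(A[r,270:292].astype(int).sum(1).tolist(),B[r,270:292].astype(int).sum(1).tolist(),sep='\n')
"
```

```text
t 20.55 tcp [493.  -99.3 239.5] F [2.7 0.3 2.8] w 22.6
turn units [-0.    0.01 -0.  ]
shift units [ 0.02 -0.01  0.05]
hook area mean diff 3.58
hook area mean diff 12.41
[540, 543, 547, 566, 414, 286, 161, 7, 70, 232, 513, 372, 385, 550, 535, 539, 543, 544, 546, 552, 557, 552]
[535, 539, 542, 563, 410, 281, 158, 11, 78, 270, 489, 484, 557, 534, 531, 534, 538, 540, 545, 546, 554, 552]
[516, 524, 545, 279, 344, 13, 71, 67, 51, 85, 406, 629, 499, 529, 521, 520, 515, 511, 502, 497, 482, 478]
[512, 518, 545, 276, 341, 8, 63, 71, 54, 19, 453, 603, 423, 528, 520, 518, 510, 510, 499, 493, 480, 475]
[498, 490, 755, 563, 542, 219, 0, 16, 26, 11, 134, 459, 514, 115, 228, 533, 501, 681, 460, 466, 481, 489]
[494, 488, 755, 558, 540, 213, 0, 15, 24, 8, 157, 513, 531, 16, 382, 520, 497, 681, 453, 466, 479, 483]
```

The clip is at its stop: 22.6 mm between the pads, where the pads read about 1.4 mm low on the 10 mm bar, so the ears are at about 24 mm, at 26 N. The hook's wire is still beside the ring at column 281. I let it settle, then hand in.

Call:
drive_tool(
  motion="0 0 0 0 0 0 0; 0 0 0 0 0 0 0; 0 0 0 0 0 0 0; 0 0 0 0 0 0 0; 0 0 0 0 0 0 0",
)

```text
time: 21.15
eef_pos: [492.9, -99.3, 239.4]
orientation: [0.087, 3.14, -0.0]
contact_force: [3.7, 0.3, 2.7]
gripper_width: 22.8
gripper_force: 26.1
```

```bash
python3 -c "
from h import *
go([492,-99.5,237]);print(env.hand_in())"
```

```text
t 21.15 tcp [492.9 -99.3 239.4] F [3.7 0.3 2.7] w 22.8
shift units [ 0.02 -0.01  0.05]
the job is handed in; nothing more can be done
None
```

I handed the job in at 21 s: the hanger hangs on the rail against the ring, released there before I squeezed its robot-side clip, which the gripper holds at its stop (about 23 mm between the pads, 26 N); no verdict came back.

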